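# Hold a batten in the bench hook for sawing

## Robot

A 6-joint arm with a two-finger parallel gripper is mounted at the origin on the work surface. World frame = base frame: x ahead of the robot, y to its left, z up, the work surface at z = 0. Lengths are in mm, angles in rad, forces in N, time in s.
With the tool pointing down it reaches from about 400 to 925 mm from the base axis. Payload 12.5 kg.
Tool frame: the origin (TCP) lies midway between the tips of the shut fingers; the grasp point (between the pads) lies 19 mm behind it (env.grip_depth is the distance from the TCP to the grasp point, in mm); z points along the fingers, y is the line along which they close (so a half turn about z gives the same grasp; the last joint's range is limited). The gripper opens to 95 mm and grips with 3 to 60 N. Pads are 20 mm wide; open, the fingers measure 119 mm over their backs; the gripper's body (75 mm by 180 mm) begins 59 mm behind the grasp point.
Start: joints at [1.026, 0.491, 1.559, -0, 1.092, -0.106], TCP at [265.52, 565.814, 214.661] pointing down, gripper open.
Joint ranges: [-3.1, 3.1], [-0.84, 2.19], [0.05, 2.79], [-1.13, 4.28], [0.06, 2.93], [-2.69, 2.69]. Speed limits (rad/s): [2.22, 2.22, 2.79, 3.14, 3.14, 3.14].

## Interface

Orientations are given as [roll, pitch, yaw] about the fixed x, y, z axes, in that order (R = Rz(yaw) Ry(pitch) Rx(roll)).
In Python, from cell import monitor, viewer, order, env gives the robot as it stands.
- The arm moves only by the tool move_arm, never from a script. Its argument "moves" is one flat list of numbers, 4 for each row, row after row: the shift along the tool's x, y, z normalised to -1 to 1, where 1 is 0.15 m, then the turn about the tool's z normalised to -1 to 1, where 1 is pi/2 rad. A call has 1 to 10 rows; each row shifts and turns the commanded pose from where the row before left it, along the tool's axes as they then stand; what a row does not reach is not made up. A row lasts 1/8 s, in which the tool goes at most 62.5 mm and 10.7 degrees, less where a joint would pass 70% of its speed; a pose out of reach is approached as far as the arm can. A call with a number of a shift or a turn outside -1 to 1 is refused whole. A call with a gripper value outside its range is refused whole. "claw" is the finger opening in mm, from 0 to 95.1, set as the call begins (left out, the last holds). The fingers move at their own pace and stop on an object; the grip force is fixed at half the most. Time passes only in rows, so rows that do not move let the fingers close. It gives the time, the measured TCP pose, the force, the opening and the grip force at its end, in the units of the state.
- monitor.state(): the state, without advancing time (a new reading comes with each control period).
- viewer.read_camera(name): name is "scene" or "side" or "wrist"; returns the picture (480x640x3 uint8, red, green, blue); there is no depth.
- viewer.camera_info(name): a dict with "K" (3x3 intrinsics, pixels), "camera_from_world" (4x4, takes a point from world to camera coordinates). Camera axes: x right, y down, z forward; pixel columns grow to the right and rows downward; lengths in mm; the calibration is good to about 2 mm. A picture is of the moment at which its call begins: read the wrist's pose just before it. camera_info takes no time and is no camera call; for the wrist camera it gives the pose at the moment of the call.
- order.job_done(): hands the job in; it is judged then, once.
The state is a dict: "t": time; "joints": joint angles; "qvel": joint speeds; "tau": joint torques, N m; "eef_pos": TCP position; "tcp_rot": TCP orientation; "ft_force": force on the tool from outside, world axes, zero at the start; "moment": the same for the moment, N m; "opening": opening from 0.0 (shut) to 1.0 (fully open); "grip_force": force on a finger pad.
Only numpy, scipy, OpenCV 4.12 (cv2) and the standard library are available. Lean on these libraries where they do the work, as an engineer would, in place of code of your own. Each camera call takes 0.05 s, during which the arm holds its last target. There are 200 camera calls.

## Task

Lay the wide flat pine batten flat on the bed of the bench hook, its end butted up to the length stop and its long edge square against the fence, and press it down and into the fence with one firm diagonal push (some 15 to 20 N) so that a colleague can saw it. Finish while still holding it there with that push; do not shift the length stop, and leave the saw, the square stick, the tin and the mug where they lie.

Things in the scene. Friction and masses are not known exactly. Their poses are not given: they have to be found in the camera images.
- batten_mid (a point): centre (half-way up) of the wide pine batten: loose plain board 180 mm long (its y axis), 44 mm wide (x), 20 mm high (z), about 80 g. At first it lies flat on the table right of the bench hook, in the nearer or the farther of two places. Either long edge may go to the fence and either end to the stop.
- bed: brown hardwood base of the bench hook, fixed; origin on its level top, 45 mm above the table. x points to the fence, y to the left along the fence, z up. The top spans x -130 to 55 mm (to the fence), y -140 to 140 mm. Below it a plywood work-board 25 mm high spans x -108 to 102, y -180 to 180 mm; a cleat hooks over its near edge. The wood is planed and waxed: friction 0.3 to 0.5.
- fence: brown hardwood fence along the far side of the bed, fixed: 25 mm thick, 30 mm high above the bed, 280 mm long, with a 3 mm saw kerf at y = -50 mm. Origin at the foot of its front face, mid-length (55 mm from the bed's origin along x); axes as the bed's. The front face is the plane x = 0.
- stop_face (a point): centre of the contact face of the length stop: brown hardwood block on an aluminium saddle clamped over the fence's left part, 22 mm long, reaching 50 mm out in front of the fence, 42 mm high above the bed. Axes as the bed's; the face looks to -y. This point lies 26 mm before the fence, 10 mm above the bed, 65 to 120 mm left of the fence's middle. The clamp slips at about 40 N.
- saw: bystander: tenon saw lying flat on the table beyond the bench hook, 343 mm long along its y, 85 mm wide, 16 mm high; origin under the middle of its length and width.
- stick_mid (a point): bystander: centre of a square pine stick, 150 mm long (its y axis), 20 mm wide, 20 mm high, lying in the other of the two places right of the bench hook.
- tin: bystander: food tin, 74 mm across and 110 mm high, standing left of the bench hook; origin at the centre of its underside.
- mug: bystander: glazed mug with a handle, 84 mm across and 95 mm high, standing left of the bench hook; origin at the centre of its underside.
Things that resemble listed ones, but are neither listed nor needed, are in the scene too. Leave any red look-alike of the part that bears batten_mid alone.

How it is judged (in metres and radians):
At the end, for the whole second after the job is handed in: Through the last second the batten is at rest, flat on the bed (2.5 mm), its long edge on the fence (3 mm, 0.025 rad), its end within 3.5 mm of the stop, and the fingers push on it (over 5 N) so that it bears with over 4 N on the bed and over 2 N on the fence (contact force between batten and bed above 4 N and contact force between batten and fence above 2 N and contact force between the fingers and batten above 5 N and x of batten_mid in the frame of fence between -0.025 and -0.019 m and z of batten_mid in the frame of bed between 0.007 and 0.0125 m and y of batten_mid in the frame of stop_face between -0.0935 and -0.087 m and angle between the y axis of batten_mid and the y axis of fence, either way round below 0.025 rad and angle between the z axis of batten_mid and the z axis of bed, either way round below 0.04 rad and linear speed of batten below 0.01 m/s); the arm keeps its last pose, push and grip.
It fails at once if the length stop is shifted by more than 4 mm (distance of stop_face from where it was at the start of the episode above 0.004 m).
It fails at once if the saw, the stick, the tin or the mug is moved by more than 20 mm (distance of any of saw, stick_mid, tin, mug from where it was at the start of the episode above 0.02 m).
It also fails if it takes over 67 s, if anything falls off the work surface, if the arm or the gripper's body presses on something with over 40 N, if the wrist force passes 120 N, or if a joint passes its speed limit or range.

## Working session

There is one attempt and no reset: what is moved stays moved. The work goes in short steps, Python scripts to look and compute and a tool call to move; the robot and the scene stay as the last step left them, time stands still between calls to the robot, and variables do not carry over. Pictures are saved under pics/ and viewed, at most 10 in all, crops included, and the job is handed in when it is done.

Besides the shell and the picture viewer there is one more tool, called after "Emit:" in YAML: its name, and indented under it one key for each argument. move_arm: Moves the arm, as the interface text tells. Scaled input: -1 to 1 covers 0.15 m each way for a shift and pi/2 rad each way for a turn. Its arguments: {"type":"object","properties":{"moves":{"type":"array"},"claw":{"type":"number"}},"required":["moves"]}

```bash
mkdir -p pics; ls; cat > h.py <<'E'
import numpy as np, cv2
from cell import monitor, viewer, order, env
def save(n,f):
    im=viewer.read_camera(n); cv2.imwrite('pics/'+f,im[:,:,::-1]); return im
def ray(info,u,v):
    K=np.array(info['K']);T=np.array(info['camera_from_world']);R=T[:3,:3];t=T[:3,3]
    return -R.T@t, R.T@np.linalg.inv(K)@np.array([u,v,1.])
def onz(info,u,v,z):
    c,d=ray(info,u,v); return c+d*(z-c[2])/d[2]
def proj(info,p):
    K=np.array(info['K']);T=np.array(info['camera_from_world']);q=K@(T[:3,:3]@np.array(p)+T[:3,3]); return q[:2]/q[2]
E
python3 - <<'E'
from h import *
save('scene','s0.png');save('side','d0.png')
for n in('scene','side','wrist'):
    i=viewer.camera_info(n);c,d=ray(i,320,240);print(n,c.round(),(d/np.linalg.norm(d)).round(2))
print(monitor.state())
E
```

```text
pics
scene [1045. -280. 1032.] [-0.38  0.32 -0.87]
side [  78. -911.  920.] [ 0.38  0.7  -0.6 ]
wrist [206. 593. 384.] [ 0.22 -0.11 -0.97]
{'t': 0.1, 'joints': array([ 1.02639346e+00,  4.91535159e-01,  1.55939382e+00, -3.22342941e-07,
        1.09169616e+00, -1.05596378e-01]), 'qvel': array([ 0.00065829, -0.00226783, -0.00044958,  0.00174218,  0.0010824 ,
        0.00059012]), 'tau': array([ 1.67692764e-03, -6.13610888e+01, -2.58606488e+01,  6.93476410e-02,
        4.69608733e-02, -7.45805141e-05]), 'eef_pos': array([265.40215292, 565.61207773, 214.09606275]), 'tcp_rot': array([-3.14056589e+00, -1.08539360e-04,  2.70278626e+00]), 'ft_force': array([-0.30253662,  0.68372285, -0.08515864]), 'moment': array([ 0.06480766,  0.01834028, -0.03762221]), 'grip_force': 0.0, 'opening': 1.0013701737247984}
```

View pics/s0.png

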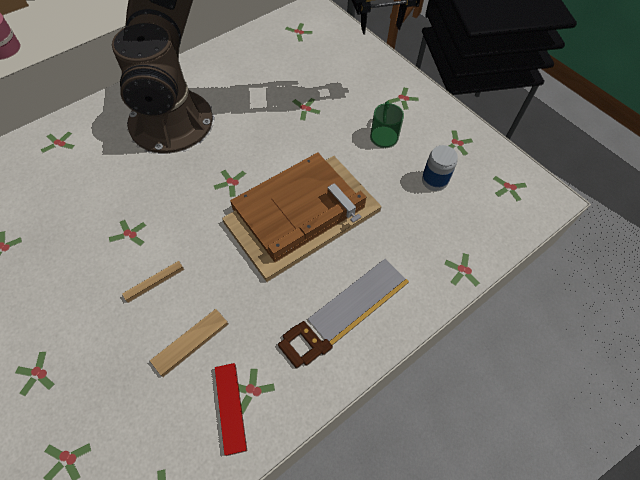

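View pics/d0.png

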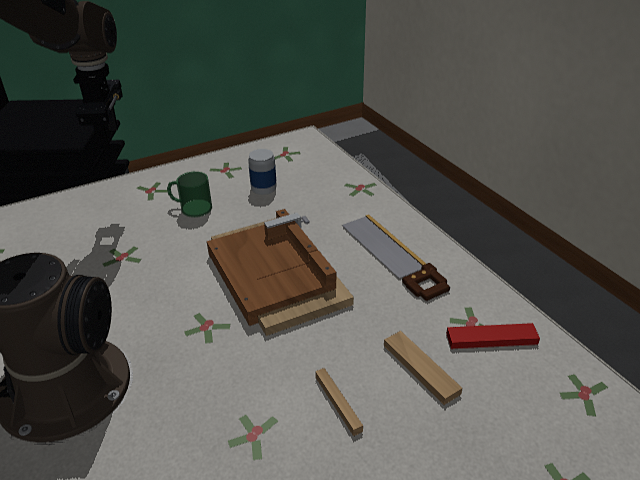

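Scene: wide batten at (188,342). Lookalikes: the thin square stick (152,281), the red board (230,409) and the pale work-board (265,265). The wide, plain pine board in the farther place is the one I want. I'll check it in a close crop together with the hook.

```bash
python3 - <<'E'
from h import *
a=cv2.imread('pics/s0.png')
c1=cv2.resize(a[145:285,215:390],None,fx=4,fy=4,interpolation=cv2.INTER_CUBIC)
cv2.imwrite('pics/c1.png',c1)
c2=cv2.resize(a[255:385,110:240],None,fx=4,fy=4,interpolation=cv2.INTER_CUBIC)
cv2.imwrite('pics/c2.png',c2)
hsv=cv2.cvtColor(a,cv2.COLOR_BGR2HSV)
print(hsv[342,188],hsv[290,140],hsv[315,200],hsv[190,280],hsv[350,100])
m=cv2.inRange(hsv,(8,70,80),(25,255,255))
cs,_=cv2.findContours(m,cv2.RETR_EXTERNAL,cv2.CHAIN_APPROX_NONE)
i=viewer.camera_info('scene')
for c in cs:
    if cv2.contourArea(c)<300: continue
    r=cv2.minAreaRect(c);print(r)
    P=np.array([onz(i,u,v,20)[:2] for u,v in c[:,0]],np.float32)
    print(' world',cv2.minAreaRect(P), cv2.boxPoints(cv2.minAreaRect(P)).round().tolist())
E
```

```text
[ 17 109 162] [ 17 110 150] [ 21  15 174] [ 14 155 125] [ 20  13 173]
((188.60975646972656, 342.01220703125), (21.08346176147461, 84.95853424072266), 51.34019470214844)
 world ((631.2864379882812, -299.934326171875), (50.25542449951172, 178.67311096191406), 4.787566661834717) [[599.0, -213.0], [614.0, -391.0], [664.0, -387.0], [649.0, -209.0]]
((368.4919738769531, 311.3815612792969), (4.967525005340576, 99.62649536132812), 50.59933853149414)
 world ((822.7944946289062, 67.66650390625), (11.398856163024902, 244.20877075195312), 1.7430833578109741) [[813.0, 190.0], [821.0, -55.0], [832.0, -54.0], [825.0, 190.0]]
((152.46224975585938, 281.2961120605469), (10.795914649963379, 65.72396087646484), 59.858612060546875)
 world ((449.4129333496094, -293.6750183105469), (148.27651977539062, 29.379087448120117), 88.1866455078125) [[432.0, -367.0], [462.0, -368.0], [466.0, -220.0], [437.0, -219.0]]
((299.20220947265625, 208.62355041503906), (88.6158218383789, 140.8737030029297), 57.9946174621582)
 world ((495.4082946777344, 106.3327407836914), (363.74560546875, 255.2437286376953), 87.6810302734375) [[361.0, -70.0], [616.0, -81.0], [630.0, 283.0], [375.0, 293.0]]
```

View pics/c1.png

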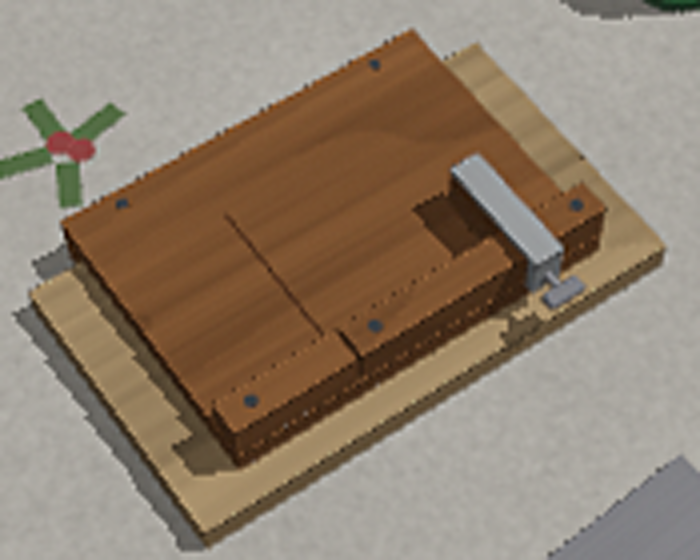

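View pics/c2.png

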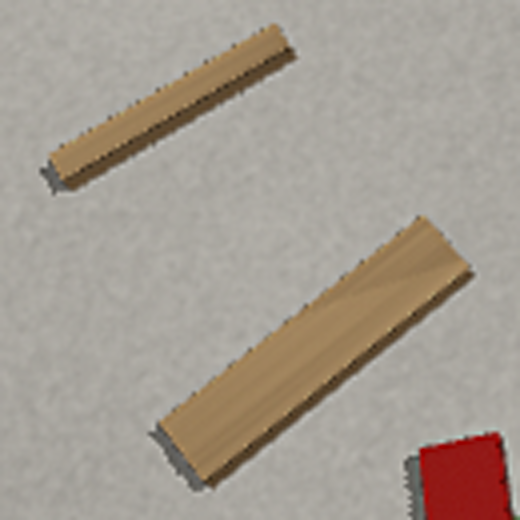

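```bash
python3 - <<'E'
from h import *
i=viewer.camera_info('scene')
def w(p,o,z): return onz(i,p[0]/4+o[0]-.375,p[1]/4+o[1]-.375,z)[:2]
B=[w(p,(110,255),20) for p in[(422,216),(471,268),(208,482),(158,427)]]
B=np.array(B);print('batten',B.round(1).tolist(),'c',B.mean(0).round(1),'L',np.linalg.norm(B[0]-B[3]),np.linalg.norm(B[1]-B[2]),'W',np.linalg.norm(B[0]-B[1]),'ang',[np.arctan2(*(d[::-1])) for d in(B[0]-B[3],B[1]-B[2])])
o=(215,145)
near=[w(p,o,45) for p in[(413,30),(63,222)]]
F=[w(p,o,75) for p in[(580,183),(212,405),(238,440),(603,210)]]
print('bed near L,R',near,'len',np.linalg.norm(near[0]-near[1]));print('fence top FL FR BR BL',np.round(F,1).tolist(),np.linalg.norm(F[0]-F[1]),np.linalg.norm(F[3]-F[2]))
for z in(87,90): print('stop',z,[w(p,o,z).round(1).tolist() for p in[(450,168),(478,157),(528,265),(562,240)]])
v=near[0]-near[1];print('yaw',np.arctan2(-v[0],v[1])); v=F[3]-F[2];print(np.arctan2(-v[0],v[1]))
E
```

```text
batten [[599.9, -214.0], [643.9, -208.6], [659.5, -385.6], [616.5, -392.6]] c [ 629.9 -300.2] L 179.43798853597698 177.66547049461818 W 44.333863589942325 ang [np.float64(1.6633455280585503), np.float64(1.6587783338861128)]
bed near L,R [array([392.80940733, 250.1443914 ]), array([381.55905005, -27.15862599])] len 277.531140576215
fence top FL FR BR BL [[575.5, 241.3], [565.3, -36.2], [593.7, -37.6], [600.2, 239.2]] 277.62417504673425 276.86800021816913
stop 87 [[522.8, 177.2], [526.9, 196.6], [608.7, 169.5], [607.3, 197.9]]
stop 90 [[524.4, 175.7], [528.5, 195.1], [610.1, 168.1], [608.7, 196.4]]
yaw -0.04054838952051119
-0.02331804521191815
```

Emit:
move_arm:
  moves: [0, 0, -0.2, 0.11, 0, 0, -0.2, 0.11, 0, 0, -0.2, 0.11, 0, 0, -0.2, 0.11, 0, 0, -0.2, 0.11, 0, 0, -0.2, 0.11]
  claw: 95

```text
t: 0.85
eef_pos: [265.4, 565.6, 395.3]
tcp_rot: [-3.141, 0.0, 1.66]
ft_force: [0.4, -0.4, -0.4]
opening: 0.999
grip_force: 0.0
```

Emit:
move_arm:
  moves: [-0.34, 0.15, 0, 0, -0.34, 0.15, 0, 0, -0.34, 0.15, 0, 0, -0.34, 0.15, 0, 0, -0.34, 0.15, 0, 0, -0.34, 0.15, 0, 0, -0.34, 0.15, 0, 0, -0.34, 0.15, 0, 0, 0, 0, 0, 0, 0, 0, 0, 0]

```text
t: 2.1
eef_pos: [483.3, 176.8, 394.4]
tcp_rot: [-3.141, -0.0, 1.665]
ft_force: [0.1, 0.2, 0.9]
opening: 0.999
grip_force: 0.0
```

```bash
python3 - <<'E'
from h import *
s=monitor.state();print(s['t'],s['eef_pos'],s['tcp_rot'],s['joints'].round(2))
import pickle
i=viewer.camera_info('wrist');pickle.dump(i,open('w1.pkl','wb'));save('wrist','w1.png');print(i['K'])
E
```

```text
2.1 [483.3382349  176.84949135 394.39186225] [-3.14099228e+00 -2.10665149e-04  1.66537978e+00] [0.22 0.19 1.54 0.   1.41 0.13]
[[373.87698715   0.         320.67807199]
 [  0.         373.87698715 237.059414  ]
 [  0.           0.           1.        ]]
```

View pics/w1.png

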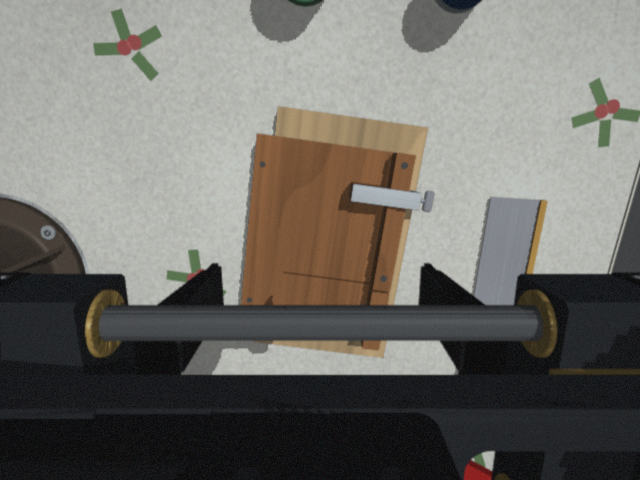

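Wrist view: the fence's front top edge runs (396,153)–(362,348). The bed's near-left corner is (257,134), and the stop saddle's edge facing −y runs (351,201)–(420,209).

```bash
python3 - <<'E'
from h import *
import pickle
i=pickle.load(open('w1.pkl','rb'))
a=cv2.imread('pics/w1.png')
g=cv2.cvtColor(a,cv2.COLOR_BGR2HSV)
# saddle mask: grey low-sat bright-ish blob
m=cv2.inRange(g,(95,0,110),(125,60,255));m2=np.zeros_like(m);m2[170:220,340:422]=m[170:220,340:422]
cs,_=cv2.findContours(m2,cv2.RETR_EXTERNAL,cv2.CHAIN_APPROX_NONE);c=max(cs,key=cv2.contourArea)
print(cv2.minAreaRect(c),cv2.boxPoints(cv2.minAreaRect(c)).round(1).tolist())
P=lambda u,v,z:onz(i,u,v,z)[:2]
f=[P(396,153,75),P(362,348,75)];b=[P(257,134,45),P(242,290,45)]
for l in(f,b):
    d=l[0]-l[1];print(np.round(l,1).tolist(),'len',np.linalg.norm(d),'yaw',np.arctan2(-d[0],d[1]))
print('bed left corner far',P(416,154,75),'boardcorners',P(277,107,25),P(428,127,25),P(384,357,25))
for z in(87,90): print(z,[P(u,v,z).round(1).tolist() for u,v in cv2.boxPoints(cv2.minAreaRect(c))])
s=viewer.camera_info('scene');print('red',onz(s,215,367,20),onz(s,235,363,20),'mug',onz(s,385,145,0),'tin',onz(s,438,187,0))
E
```

```text
((386.30133056640625, 196.74017333984375), (69.91459655761719, 17.51169204711914), 7.594644546508789) [[350.5, 200.8000030517578], [352.79998779296875, 183.39999389648438], [422.1000061035156, 192.6999969482422], [419.79998779296875, 210.0]]
[[573.3, 243.0], [563.0, -35.0]] len 278.2063266735648 yaw -0.036977055877349146
[[390.3, 250.3], [380.2, 25.7]] len 224.7502832425844 yaw -0.044860965260612264
bed left corner far [598.94691733 244.15282772] boardcorners [412.32273975 288.81607616] [622.35467719 282.1522406 ] [608.95391745 -75.85663   ]
87 [[521.3, 178.2], [521.7, 200.4], [611.1, 197.1], [611.6, 174.6]]
90 [[521.0, 178.6], [521.4, 200.7], [610.3, 197.4], [610.8, 175.1]]
red [ 714.8888905  -285.76999199   20.        ] [ 734.17481414 -246.69577827   20.        ] mug [460.60462045 446.29932001   0.        ] tin [661.71384425 461.52639887   0.        ]
```

Emit:
move_arm:
  moves: [-0.362, 0.075, 0, 0, -0.362, 0.075, 0, 0, -0.362, 0.075, 0, 0, -0.362, 0.075, 0, 0, -0.362, 0.075, 0, 0, -0.362, 0.075, 0, 0, -0.362, 0.075, 0, 0, -0.362, 0.075, 0, 0, -0.362, 0.075, 0, 0, 0, 0, 0, 0]

```text
t: 3.4
eef_pos: [631.6, -301.8, 392.6]
tcp_rot: [-3.14, -0.001, 1.665]
ft_force: [-0.7, 0.1, 1.4]
opening: 0.999
grip_force: 0.0
```

Emit:
move_arm:
  moves: [0, 0, 0.35, 0, 0, 0, 0.35, 0, 0, 0, 0.35, 0, 0, 0, 0.35, 0, 0, 0, 0.35, 0, 0, 0, 0.2, 0, 0, 0, 0, 0]

```text
t: 4.28
eef_pos: [630.5, -297.6, 100.4]
tcp_rot: [-3.139, -0.002, 1.668]
ft_force: [-0.7, -0.6, 0.8]
opening: 0.997
grip_force: 0.0
```

Emit:
move_arm:
  moves: [0, 0, 0.2, 0, 0, 0, 0.2, 0, 0, 0, 0.15, 0, 0, 0, 0.06, 0, 0, 0, 0, 0, 0, 0, 0, 0]

```text
t: 5.03
eef_pos: [631.5, -300.1, 12.2]
tcp_rot: [3.14, 0.001, 1.666]
ft_force: [0.3, 0.5, 0.0]
opening: 1.002
grip_force: 0.0
```

Emit:
move_arm:
  moves: [0, 0, 0, 0, 0, 0, 0, 0, 0, 0, 0, 0, 0, 0, 0, 0, 0, 0, 0, 0, 0, 0, 0, 0]
  claw: 38

```text
t: 5.78
eef_pos: [630.7, -300.0, 10.6]
tcp_rot: [-3.141, -0.0, 1.666]
ft_force: [0.0, -0.8, 0.2]
opening: 0.46
grip_force: 30.0
```

Emit:
move_arm:
  moves: [0, 0, -0.2, 0, 0, 0, -0.2, 0, 0, 0, -0.3, 0, 0, 0, -0.3, 0, 0, 0, 0, 0.086, 0, 0, 0, 0]

```text
t: 6.52
eef_pos: [630.7, -300.0, 160.8]
tcp_rot: [3.141, -0.0, 1.532]
ft_force: [0.3, 0.6, -1.9]
opening: 0.461
grip_force: 30.0
```

Emit:
move_arm:
  moves: [0.311, -0.104, 0, 0, 0.311, -0.104, 0, 0, 0.311, -0.104, 0, 0, 0.311, -0.104, 0, 0, 0.311, -0.104, 0, 0, 0.311, -0.104, 0, 0, 0.311, -0.104, 0, 0, 0.311, -0.104, 0, 0, 0, 0, 0, 0, 0, 0, 0, 0]

```text
t: 7.78
eef_pos: [521.0, 77.6, 160.3]
tcp_rot: [-3.141, 0.0, 1.533]
ft_force: [-0.2, 0.5, -0.7]
opening: 0.461
grip_force: 30.0
```

```bash
python3 - <<'E'
from h import *
import pickle
s=monitor.state();print(s['t'],s['eef_pos'],s['tcp_rot'])
i=viewer.camera_info('wrist');pickle.dump(i,open('w2.pkl','wb'));save('wrist','w2.png')
E
```

```text
7.775 [521.01701526  77.60186122 160.25340735] [-3.14104121e+00  1.22791641e-04  1.53336722e+00]
```

View pics/w2.png

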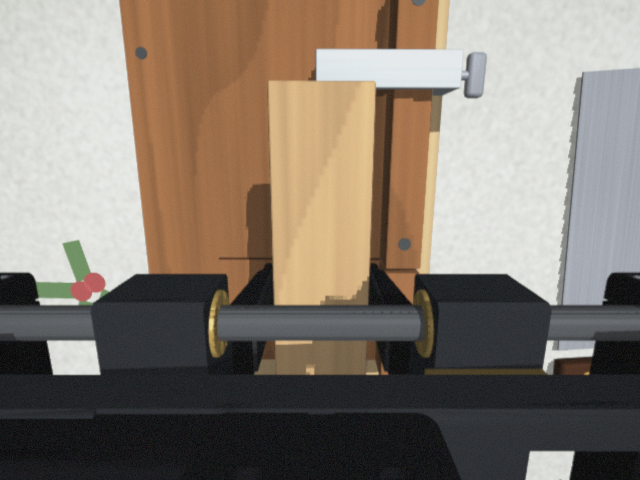

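Held batten: its end edge runs (269,82)–(376,83). The stop's lower edge is near row 85 at x≥376, and the fence's front top edge goes from (398,90) to (388,240).

```bash
python3 - <<'E'
from h import *
import pickle
i=pickle.load(open('w2.pkl','rb'));P=lambda u,v,z:onz(i,u,v,z).round(1)[:2].tolist()
print('end',P(269,82,169.7),P(376,83,169.7));print('edges lower',P(273,250,169.7),P(371,250,169.7))
print('stop',P(390,87,87),P(460,90,87),P(317,50,87),P(462,50,87));print('fence',P(397,95,75),P(387,240,75))
E
```

```text
end [503.6, 168.5] [546.5, 166.5]
edges lower [500.4, 98.6] [544.0, 97.0]
stop [566.9, 176.3] [609.6, 172.9] [523.3, 198.7] [609.7, 195.4]
fence [573.6, 173.0] [567.5, 77.0]
```

Emit:
move_arm:
  moves: [0, 0, 0.2, 0, 0, 0, 0.2, 0, 0, 0, 0.15, 0, 0, 0, 0.08, 0, 0, 0, 0.035, 0, 0, 0, 0, 0, 0, 0, 0, 0]

```text
t: 8.7
eef_pos: [521.3, 77.8, 61.5]
tcp_rot: [3.14, -0.0, 1.531]
ft_force: [0.4, 0.2, -1.2]
opening: 0.455
grip_force: 30.0
```

Emit:
move_arm:
  moves: [0, 0, 0.015, 0, 0, 0, 0, 0, 0, 0, 0, 0]

```text
t: 9.07
eef_pos: [521.0, 77.9, 58.7]
tcp_rot: [3.141, -0.0, 1.531]
ft_force: [-0.4, -0.5, -1.0]
opening: 0.459
grip_force: 30.0
```

Bottom is about 3 mm above the bed. Next I slide left toward the stop at this height, gently.

Emit:
move_arm:
  moves: [0.02, 0, 0.015, 0, 0.02, 0, 0, 0, 0.01, 0, 0, 0, 0, 0, 0, 0]

```text
t: 9.57
eef_pos: [521.3, 85.5, 56.4]
tcp_rot: [3.141, -0.0, 1.531]
ft_force: [0.8, -0.6, -1.1]
opening: 0.46
grip_force: 30.0
```

Emit:
move_arm:
  moves: [0.01, 0, 0, 0, 0.01, 0, 0, 0, 0, 0, 0, 0]

```text
t: 9.95
eef_pos: [521.3, 87.3, 56.4]
tcp_rot: [-3.141, 0.001, 1.531]
ft_force: [0.0, -10.6, 0.5]
opening: 0.46
grip_force: 30.0
```

Emit:
move_arm:
  moves: [-0.004, 0, 0.004, 0, 0, 0, 0, 0]

```text
t: 10.2
eef_pos: [521.4, 87.2, 55.8]
tcp_rot: [-3.142, 0.0, 1.531]
ft_force: [0.2, -6.0, 0.8]
opening: 0.459
grip_force: 30.0
```

Emit:
move_arm:
  moves: [0, 0, 0, 0, 0, 0, 0, 0, 0, 0, 0, 0]
  claw: 58

```text
t: 10.58
eef_pos: [521.4, 87.9, 55.8]
tcp_rot: [3.141, -0.0, 1.531]
ft_force: [0.1, 0.6, -0.2]
opening: 0.609
grip_force: 0.0
```

Emit:
move_arm:
  moves: [0, 0, -0.1, 0, 0, 0, -0.2, 0, 0, 0, -0.2, 0, 0, 0, 0, 0]

```text
t: 11.08
eef_pos: [522.3, 87.9, 133.5]
tcp_rot: [3.137, -0.001, 1.531]
ft_force: [0.5, -0.5, -0.5]
opening: 0.606
grip_force: 0.0
```

```bash
python3 - <<'E'
from h import *
s=monitor.state();print(s['t'],s['eef_pos'],s['tcp_rot'])
save('wrist','w3.png')
import pickle;pickle.dump(viewer.camera_info('wrist'),open('w3.pkl','wb'))
E
```

```text
11.075 [522.32792179  87.87225399 133.51998505] [ 3.13692447e+00 -5.05764592e-04  1.53113577e+00]
```

View pics/w3.png

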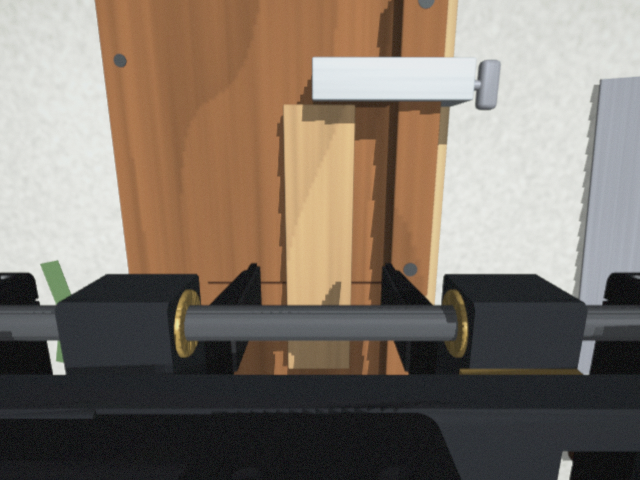

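Emit:
move_arm:
  moves: [0, 0, 0, -0.111, 0, 0, 0, -0.111, 0, 0, 0, -0.111, 0, 0, 0, -0.111, 0, 0, 0, -0.111, 0, 0, 0, -0.111, 0, 0, 0, -0.111, 0, 0, 0, -0.111, 0, 0, 0, -0.111, 0, 0, 0, 0]
  claw: 75

```text
t: 12.38
eef_pos: [521.0, 87.7, 130.1]
tcp_rot: [-3.142, -0.001, 3.099]
ft_force: [0.4, 0.2, 0.3]
opening: 0.789
grip_force: 0.0
```

Emit:
move_arm:
  moves: [0.16, 0, 0, 0, 0.16, 0, 0, 0, 0, 0, 0, 0, 0, 0, 0, 0]

```text
t: 12.88
eef_pos: [474.3, 89.7, 130.8]
tcp_rot: [3.141, 0.001, 3.098]
ft_force: [0.9, -0.7, -0.4]
opening: 0.793
grip_force: 0.0
```

Emit:
move_arm:
  moves: [0, 0, 0.2, 0, 0, 0, 0.2, 0, 0, 0, 0.1, 0, 0, 0, 0.02, 0, 0, 0, 0, 0, 0, 0, 0, 0]

```text
t: 13.62
eef_pos: [473.9, 89.7, 53.4]
tcp_rot: [3.141, 0.001, 3.1]
ft_force: [-0.8, -0.2, -0.5]
opening: 0.784
grip_force: 0.0
```

Emit:
move_arm:
  moves: [-0.033, 0, 0, 0, -0.033, 0, 0, 0, -0.033, 0, 0, 0, -0.033, 0.002, 0, 0, -0.033, 0.002, 0, 0, -0.033, 0.002, 0, 0, -0.033, 0.002, 0, 0, 0, 0, 0, 0]

```text
t: 14.62
eef_pos: [508.5, 89.5, 52.8]
tcp_rot: [3.141, 0.0, 3.1]
ft_force: [0.1, 0.5, -0.4]
opening: 0.789
grip_force: 0.0
```

Emit:
move_arm:
  moves: [-0.01, 0, 0, 0, -0.01, 0, 0, 0, 0, 0, 0, 0]

```text
t: 15.0
eef_pos: [511.2, 89.3, 52.8]
tcp_rot: [3.141, 0.0, 3.1]
ft_force: [-0.3, -0.0, 0.4]
opening: 0.791
grip_force: 0.0
```

Emit:
move_arm:
  moves: [-0.01, 0, 0, 0, -0.01, 0, 0, 0, 0, 0, 0, 0]

```text
t: 15.38
eef_pos: [512.0, 89.3, 52.6]
tcp_rot: [-3.141, -0.005, 3.1]
ft_force: [-9.0, 1.1, 5.0]
opening: 0.785
grip_force: 4.4
```

Emit:
move_arm:
  moves: [-0.005, 0, 0.004, 0, 0, 0, 0, 0, 0, 0, 0, 0]

```text
t: 15.75
eef_pos: [512.1, 89.2, 51.9]
tcp_rot: [-3.141, -0.006, 3.1]
ft_force: [-10.8, 1.0, 7.1]
opening: 0.787
grip_force: 5.7
```

```bash
python3 - <<'E'
from h import *
import pickle
s=monitor.state();print(s['t'],s['eef_pos'],s['tcp_rot'],s['ft_force'],s['moment'])
pickle.dump(viewer.camera_info('wrist'),open('w4.pkl','wb'))
a=save('wrist','w4.png');b=save('scene','s4.png')
c=cv2.resize(b[145:285,215:390],None,fx=4,fy=4)[:,:,::-1]
c=c[:480];cv2.imwrite('pics/m4.png',np.hstack([cv2.resize(a,(400,300))[:,:,::-1],cv2.resize(c,(400,300))]))
E
```

```text
15.75 [512.05618123  89.24702913  51.87857393] [-3.14123873 -0.0060177   3.10043491] [-10.80762669   1.03089436   7.11667001] [0.16289079 1.99767704 0.08784814]
```

View pics/m4.png

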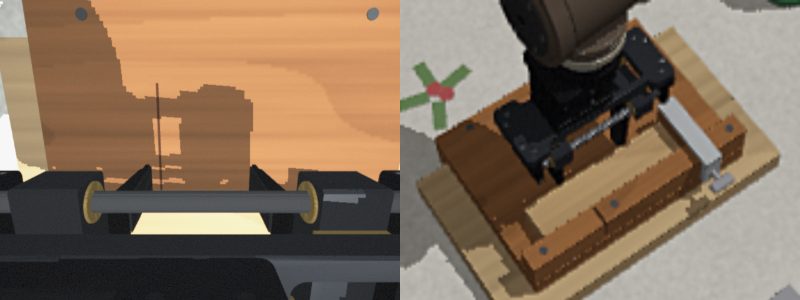

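The fingers press the near edge, and the batten lies along the fence. I'll check the end gap at the stop.

```bash
python3 - <<'E'
from h import *
a=cv2.imread('pics/s4.png')
cv2.imwrite('pics/c4.png',cv2.resize(a[178:253,260:360],None,fx=8,fy=8,interpolation=cv2.INTER_CUBIC))
i=viewer.camera_info('scene')
F=np.array([568.8,103.5,45]);ex=np.array([.9992,-.04,0]);ey=np.array([.04,.9992,0])
for y in(72.5,-17.5-90): 
  for x in(-44,0): print(x,y,((proj(i,F+x*ex+y*ey+[0,0,20])-[260,178]+.4375)*8).round())
E
```

```text
-44 72.5 [549. 123.]
0 72.5 [632. 216.]
-44 -107.5 [ 74. 401.]
0 -107.5 [154. 503.]
```

View pics/c4.png

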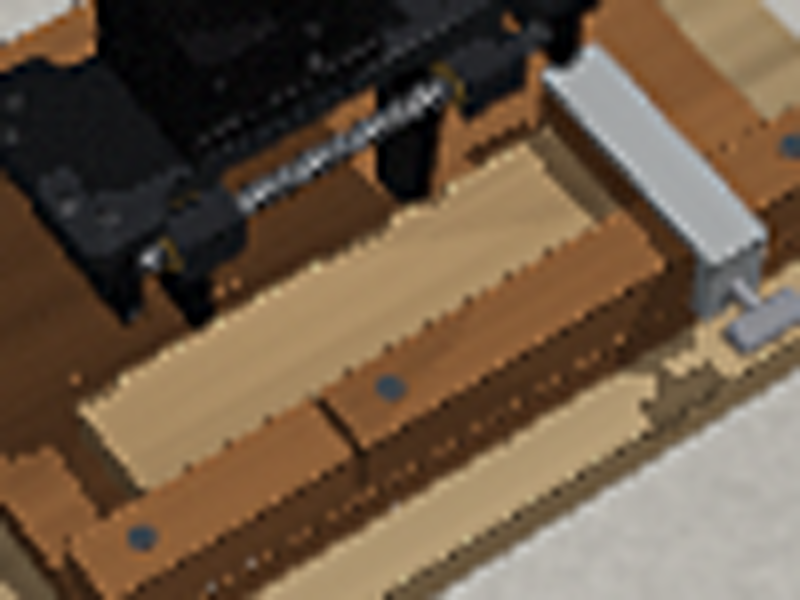

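The batten's end is at the stop to within about 1–2 mm. To be sure, I'll nudge its right end with shut fingers, then push on the edge again.

Emit:
move_arm:
  moves: [0.03, 0, 0, 0, 0.04, 0, 0, 0, 0, 0, -0.25, 0, 0, 0, -0.27, 0, 0, 0, 0, 0]

```text
t: 16.48
eef_pos: [505.5, 89.7, 132.6]
tcp_rot: [3.141, 0.005, 3.1]
ft_force: [-0.3, 0.4, 0.6]
opening: 0.785
grip_force: 0.0
```

Emit:
move_arm:
  moves: [-0.1, -0.255, 0, 0, -0.1, -0.255, 0, 0, -0.1, -0.255, 0, 0, 0, 0, 0, 0, 0, 0, 0, 0, 0, 0, 0, 0, 0, 0, 0, 0, 0, 0, 0, 0]
  claw: 0

```text
t: 17.48
eef_pos: [544.5, -26.4, 130.2]
tcp_rot: [3.142, 0.0, 3.101]
ft_force: [-1.1, -0.3, 0.4]
opening: 0.025
grip_force: 0.0
```

Emit:
move_arm:
  moves: [0, 0, 0.2, 0, 0, 0, 0.2, 0, 0, 0, 0.1, 0, 0, 0, 0.01, 0, 0, 0, 0, 0, 0, 0, 0, 0]

```text
t: 18.23
eef_pos: [545.0, -27.0, 54.6]
tcp_rot: [-3.141, 0.002, 3.1]
ft_force: [0.7, -0.2, 1.0]
opening: 0.008
grip_force: 0.0
```

Emit:
move_arm:
  moves: [0, 0.03, 0, 0, 0, 0.03, 0, 0, 0, 0.01, 0, 0, 0, 0, 0, 0]

```text
t: 18.73
eef_pos: [545.0, -16.2, 53.7]
tcp_rot: [3.142, 0.0, 3.101]
ft_force: [0.2, -0.8, -0.2]
opening: 0.005
grip_force: 0.0
```

Emit:
move_arm:
  moves: [0, 0.01, 0, 0, 0, 0.01, 0, 0, 0, 0, 0, 0]

```text
t: 19.1
eef_pos: [545.1, -13.3, 53.6]
tcp_rot: [3.142, 0.0, 3.1]
ft_force: [0.9, 0.5, -0.3]
opening: 0.005
grip_force: 0.0
```

Emit:
move_arm:
  moves: [0, 0.007, 0, 0, 0, 0.005, 0, 0, 0, 0, 0, 0]

```text
t: 19.48
eef_pos: [545.2, -11.6, 53.7]
tcp_rot: [3.142, 0.0, 3.1]
ft_force: [0.1, 0.3, 0.0]
opening: 0.002
grip_force: 0.0
```

Emit:
move_arm:
  moves: [0, 0.007, 0, 0, 0, 0.005, 0, 0, 0, 0, 0, 0]

```text
t: 19.85
eef_pos: [545.3, -9.7, 53.7]
tcp_rot: [3.142, 0.0, 3.1]
ft_force: [0.7, -0.4, 0.4]
opening: 0.006
grip_force: 0.0
```

Emit:
move_arm:
  moves: [0, 0.005, 0, 0, 0, 0.005, 0, 0, 0, 0, 0, 0]

```text
t: 20.23
eef_pos: [545.3, -9.4, 53.7]
tcp_rot: [-3.14, 0.0, 3.101]
ft_force: [-1.0, -10.6, 0.6]
opening: 0.003
grip_force: 5.1
```

Butted to the stop (10.6 N, stop not moving). Back to the edge for the final push.

Emit:
move_arm:
  moves: [0, -0.02, 0, 0, 0, -0.02, 0, 0, 0, 0, -0.25, 0, 0, 0, -0.27, 0, 0, 0, 0, 0]

```text
t: 20.85
eef_pos: [546.2, -14.4, 134.2]
tcp_rot: [-3.141, 0.005, 3.1]
ft_force: [-0.4, 0.6, -0.9]
opening: 0.005
grip_force: 0.0
```

Emit:
move_arm:
  moves: [0.104, 0.231, 0, 0, 0.104, 0.231, 0, 0, 0.104, 0.231, 0, 0, 0, 0, 0, 0, 0, 0, 0, 0, 0, 0, 0, 0, 0, 0, 0, 0]
  claw: 75

```text
t: 21.72
eef_pos: [502.8, 90.8, 131.5]
tcp_rot: [3.142, -0.0, 3.099]
ft_force: [0.3, 0.4, -0.2]
opening: 0.683
grip_force: 0.0
```

Emit:
move_arm:
  moves: [0, 0, 0.2, 0, 0, 0, 0.2, 0, 0, 0, 0.1, 0, 0, 0, 0.01, 0, 0, 0, 0, 0, 0, 0, 0, 0]

```text
t: 22.48
eef_pos: [503.0, 91.5, 56.0]
tcp_rot: [3.141, 0.002, 3.1]
ft_force: [0.1, -0.4, 0.2]
opening: 0.787
grip_force: 0.0
```

Emit:
move_arm:
  moves: [-0.02, 0, 0, 0, -0.02, 0, 0, 0, -0.015, 0, 0, 0, -0.01, 0, 0.005, 0, 0, 0, 0, 0, 0, 0, 0, 0]

```text
t: 23.22
eef_pos: [512.1, 91.1, 54.3]
tcp_rot: [3.142, -0.001, 3.1]
ft_force: [-1.4, -0.0, 0.0]
opening: 0.791
grip_force: 0.8
```

Emit:
move_arm:
  moves: [-0.006, 0, 0.004, 0, -0.006, 0, 0.004, 0, 0, 0, 0, 0, 0, 0, 0, 0]

```text
t: 23.72
eef_pos: [512.1, 91.1, 53.0]
tcp_rot: [-3.141, -0.004, 3.1]
ft_force: [-9.2, 0.7, 3.6]
opening: 0.788
grip_force: 4.7
```

Emit:
move_arm:
  moves: [-0.005, 0, 0.004, 0, -0.005, 0, 0.004, 0, 0, 0, 0, 0, 0, 0, 0, 0]

```text
t: 24.22
eef_pos: [512.1, 91.0, 51.7]
tcp_rot: [-3.141, -0.008, 3.1]
ft_force: [-15.6, 1.8, 8.7]
opening: 0.788
grip_force: 7.6
```

Emit:
move_arm:
  moves: [0, 0, 0.006, 0, 0, 0, 0.004, 0, 0, 0, 0, 0, 0, 0, 0, 0]

```text
t: 24.72
eef_pos: [512.1, 91.1, 50.2]
tcp_rot: [-3.141, -0.008, 3.1]
ft_force: [-14.9, 0.7, 8.9]
opening: 0.787
grip_force: 7.7
```

Emit:
move_arm:
  moves: [-0.005, 0, 0.001, 0, 0, 0, 0, 0, 0, 0, 0, 0, 0, 0, 0, 0, 0, 0, 0, 0, 0, 0, 0, 0]

```text
t: 25.48
eef_pos: [512.1, 91.0, 50.0]
tcp_rot: [-3.141, -0.009, 3.1]
ft_force: [-18.9, 1.5, 10.6]
opening: 0.787
grip_force: 9.2
```

```bash
python3 - <<'E'
from h import *
b=save('scene','s5.png');d=save('side','d5.png')
A=cv2.resize(b[178:253,260:360],(800,600),interpolation=cv2.INTER_CUBIC)[:,:,::-1]
C=cv2.resize(d[200:305,200:340],(800,600),interpolation=cv2.INTER_CUBIC)[:,:,::-1]
cv2.imwrite('pics/m5.png',cv2.resize(np.hstack([A,C]),(800,300),interpolation=cv2.INTER_AREA))
print(monitor.state()['ft_force'],monitor.state()['eef_pos'])
E
```

```text
[-18.64886659   0.2361364   11.60105881] [512.13236612  91.04127606  49.97617756]
```

View pics/m5.png

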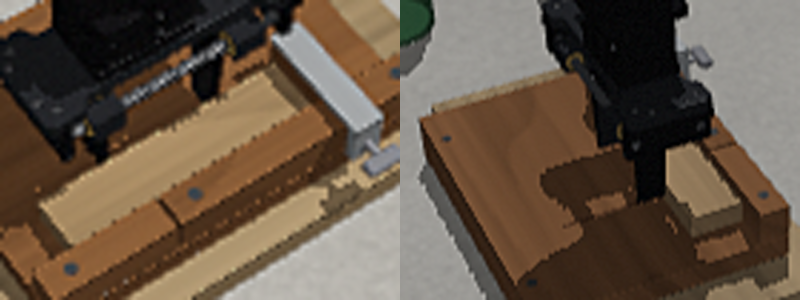

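The views show the batten flat, along the fence and at the stop. I'll ease the push slightly into the 15–20 N band and let it settle.

Emit:
move_arm:
  moves: [0.003, 0, 0, 0, 0, 0, 0, 0, 0, 0, 0, 0, 0, 0, 0, 0, 0, 0, 0, 0]

```text
t: 26.2
eef_pos: [512.1, 91.1, 50.0]
tcp_rot: [-3.141, -0.008, 3.1]
ft_force: [-16.6, 1.0, 8.3]
opening: 0.79
grip_force: 8.3
```

```bash
python3 -c "
from h import *
print(monitor.state()['ft_force']);print(order.job_done())"
```

```text
[-16.64154452   1.04538893   8.33561416]
the job is handed in; nothing more can be done
None
```

I handed the job in at about 26 s: the batten lies flat on the bed against the fence and the stop, held by a diagonal push of about 18.6 N (16.6 N into the fence, 8.3 N down); I don't have the judge's result.

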